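Unlock the model vise and hold its spring jaw open at the index flag

TASK

I want to set the next stone model into the vise. Seat the upright lock key on the vise's bar-headed lock screw, turn the screw a full quarter turn anticlockwise to its stop to unlock the jaw, and stand the key back upright on the bench. Then pull the spring-return jaw out by its black handle until its pointer stands level with the index flag on the scale, and finish while still holding it there; do not knock the stone models, the jars or the shade strip about.

Things in the scene. Friction and masses are not known exactly. Their poses are not given: they have to be found in the camera images.
- vise: Fixed grey model vise on the bench; base plate 210 x 130 x 12 mm, origin at the centre of its underside on the bench. Its x axis points from the handle end (towards the robot) to the fixed jaw at the far end, y to the left, z up. The fixed jaw at the far end is the tallest part, top 54 mm above the bench. The lock screw stands left of the slide, the scale with the index flag lies right of it.
- jaw (a joint): Travel of the spring-return slide (jaw plate, tongue and handle in one) towards the handle end, along the vise's -x axis, in m: 0 is closed (home), 0.055 the end of travel. A spring pulls it home with about 3 N at 0 and 10 N at 0.055. While the lock screw is not turned open it can move about 1 mm only.
- handle (a point): Centre of the slide's black pull handle: an upright plate 12 mm thick along the vise's x, 44 mm wide along y, from 20 to 56 mm above the bench; this point is 40 mm above the bench. Axes as the vise. Before and behind it 35 mm are free, down to the flat metal tongue under it (25 mm above the bench at most).
- pointer (a point): Tip of the dark pointer, a 4 mm thick fin on the right end of the moving jaw plate, 26 mm above the bench. It moves with the slide.
- flag_mark (a point): Middle of the white blade of the index flag, an 8 mm long (along the vise's x) clamp fixed on the aluminium scale strip on the right of the vise, 26 mm above the bench. It lies 22 to 44 mm from the closed pointer, towards the handle end. The pointer passes it with a 1 mm sideways gap. Level with the flag means the same x in the vise's axes.
- screw_head (a point): Centre of the top of the captive lock screw's steel bar head, 35 mm above the bench: the bar is 24 mm long along this point's x axis, 6 mm wide along its y and 10 mm tall, standing on a flat dark D-shaped cam (top 25 mm above the bench, round side of 22 mm radius). The point turns with the screw; its axis is vertical.
- lock (a joint): Angle of the lock screw in rad, anticlockwise seen from above positive: about 0 to 0.25 at the start (locked, bar roughly along the slide), 1.62 at its stop (open, bar across the slide). It needs about 0.06 N m and stays where it is left. It frees the jaw only near the end of its turn, above about 1.35.
- key_grip (a point): Centre of the flat black bow of the loose upright steel lock key (0.10 to 0.18 kg). The bow is 36 mm wide along this point's x, 14 mm thick along y, 38 mm tall; this point is 19 mm below the key's top, 69 mm above the underside of its foot, which it stands on. A 14 mm round shank joins bow and foot.
- key_foot (a point): Centre of the underside of the key's square foot, 36 x 36 mm, 20 mm high, axes as key_grip. From below it is cut by a slot 9 mm wide, 12 mm deep, running right through along x. The slot goes over the screw's bar with 1.5 mm to spare each side; fully seated, the underside rests on the cam, 25 mm above the bench and 10 mm below the bar's top.
- model_lower: Loose stone jaw model, 62 x 80 x 37 mm, left of the vise; to be left alone. Origin at its underside.
- model_upper: Loose stone jaw model, 60 x 78 x 29 mm, left of the vise; to be left alone. Origin at its underside.
- jar: Loose white screw-lid jar, 46 mm across and 56 mm tall, right behind the key; to be left alone. Origin at its underside.
- low_jar: Loose low jar, 32 mm across and 26 mm tall, near the front edge between vise and key; to be left alone. Origin at its underside.
- shade_strip: Loose flat shade guide strip, 46 x 186 x 12 mm, right of the key; to be left alone. Origin at its underside.

How it is judged (in metres and radians):
On the way, in this order (a step that is already met when the one before it is completed fails the run):
1. the key is seated on the still locked screw (horizontal distance between key_foot and screw_head below 0.008 m and z of key_foot in the frame of screw_head below -0.005 m and value of joint lock below 0.6 rad), for 0.1 s.
2. the screw is turned open while the key is on it (horizontal distance between key_foot and screw_head below 0.01 m and z of key_foot in the frame of screw_head below -0.003 m and value of joint lock above 1.42 rad), for 0.1 s.
3. the key stands upright on the bench again, let go (height (world z) of key_grip below 0.073 m and angle between key_grip's own z axis and vertical below 0.1 rad and contact force between the fingers and key below 0.2 N), for 0.2 s.
At the end, for the whole second after the job is handed in: Through the last second the fingers hold the slide (over 1 N) at rest, its pointer within 4 mm of the middle of the index flag along the slide; the lock screw is still open (above 1.42 rad); the key stands upright on the bench, off the slide (x of pointer in the frame of flag_mark between -0.004 and 0.004 m and velocity of joint jaw between -0.01 and 0.01 m/s and contact force between the fingers and jaw above 1 N and contact force between key and jaw below 0.2 N and value of joint lock above 1.42 rad and height (world z) of key_grip below 0.073 m and angle between key_grip's own z axis and vertical below 0.1 rad); the arm keeps its last pose, push and grip.
It fails at once if a stone model, jar or the shade strip was pushed away (over 25 mm) (distance of any of model_lower, model_upper, jar, low_jar, shade_strip from where it was at the start of the episode above 0.025 m).
It fails at once if the screw was turned with the bare fingers (contact force between the fingers and lock above 3 N).
It also fails if it takes over 61 s, if anything falls off the work surface, if the arm or the gripper's body presses on something with over 40 N, if the wrist force passes 120 N, or if a joint passes its speed limit or range.

ROBOT

A 6-joint arm with a two-finger parallel gripper is mounted at the origin on a cart in front of the work surface, level with it; the furniture and walls round the work are solid. World frame = base frame: x ahead of the robot, y to its left, z up, the work surface at z = 0. Lengths are in mm, angles in degrees, forces in N, time in s.
With the tool pointing down it reaches from about 350 to 850 mm from the base axis. Payload 8.1 kg.
Tool frame: the origin (TCP) lies between the finger pads; the fingertips stand 22 mm ahead of it and the grasp point (between the pads) lies 3 mm ahead of it; z points along the fingers, y is the line along which they close (so a half turn about z gives the same grasp; the last joint's range is limited). The gripper opens to 85 mm and grips with 20 to 120 N. Pads are 22 mm wide; open, the fingers measure 114 mm over their backs; the gripper's body (76 mm by 85 mm) begins 54 mm behind the grasp point. The pads swing forward as they close: fully open they stand 13 mm farther back than shut.
Start: joints at [67.472, 7.471, 85.268, -0, 87.261, -4.893], TCP at [181.756, 571.813, 253.292] pointing down, gripper open.
Joint ranges: [-169.43, 169.43], [-51.17, 129.36], [1.28, 143.12], [-76.62, 256.62], [0, 156.53], [-152.29, 152.29]. Speed limits (degrees/s): [136.94, 136.94, 159.86, 180, 180, 180].

INTERFACE

Orientations are given as [roll, pitch, yaw] about the fixed x, y, z axes, in that order (R = Rz(yaw) Ry(pitch) Rx(roll)).
In Python, from bench import r, vision gives the robot as it stands.
- The arm moves only by the tool step_arm, never from a script. Its argument "targets" is a list that holds one entry, the list of rows, each a list of 6 numbers: the shift along the world's x, y, z in mm, then the turn, a rotation vector about the world's x, y, z in rad. In form: [[[x, y, z, rx, ry, rz], ...]]. A call has 1 to 12 rows; each row is the pose to reach, as a shift and turn from the pose commanded when the call began; what a row does not reach only later rows make up. A row lasts 1/12 s, in which the tool goes at most 41.7 mm and 7.16 degrees, less where a joint would pass 70% of its speed; a pose out of reach is approached as far as the arm can. A call with a gripper value outside its range is refused whole. "fingers" is the gripper's target within -1 to 1 (shut at 1, half-way at 0, fully open at -1), set as the call begins (left out, the last holds). The fingers move at their own pace and stop on an object; "newtons" is the grip in N (left out, the last holds). Time passes only in rows, so rows that repeat a pose let the fingers close. It gives the time, the measured TCP pose, the force, the opening and the grip force at its end, in the units of the state.
- r.sense(): the state, without advancing time (a new reading comes with each control period).
- vision.snapshot(name): name is "scene" or "top" or "wrist"; returns a dict with "img" (480x640x3 uint8, blue, green, red), "mtx" (3x3 intrinsics, pixels), "eye" and "attitude" of the camera in the world. Camera axes: x right, y up, looking along -z (the intrinsics and any distortion apply to the point x, -y, -z); pixel columns grow to the right and rows downward; lengths in mm; the calibration is good to about 2 mm. A picture is of the moment at which its call begins. There is no depth.
- r.hand_in(): hands the job in; it is judged then, once.
The state is a dict: "time": time; "joint_pos": joint angles; "qd": joint speeds; "joint_efforts": joint torques, N m; "tool_pos": TCP position; "tcp_rot": TCP orientation; "ft_force": force on the tool from outside, world axes, zero at the start; "wrist_torque": the same for the moment, N m; "finger_gap": finger opening in mm; "grip_force": force on a finger pad.
Only numpy, scipy, OpenCV 4.12 (cv2) and the standard library are available. Lean on these libraries where they do the work, as an engineer would, in place of code of your own. Each camera call takes 0.05 s, during which the arm holds its last target. There are 200 camera calls.

## Working session

There is one attempt and no reset: what is moved stays moved. The work goes in short steps, Python scripts to look and compute and a tool call to move; the robot and the scene stay as the last step left them, time stands still between calls to the robot, and variables do not carry over. Pictures are saved under pics/ and viewed, at most 10 in all, crops included, and the job is handed in when it is done.

Besides the shell and the picture viewer there is one more tool, called in YAML: its name, and indented under it one key for each argument. step_arm: Moves the arm, as the interface text tells. Its arguments: {"type":"object","properties":{"targets":{"type":"array"},"fingers":{"type":"number"},"newtons":{"type":"number"}},"required":["targets"]}

```bash
mkdir -p pics; ls
cat > h.py <<'E'
import numpy as np, cv2
from bench import r, vision
from scipy.spatial.transform import Rotation as R
def snap(n,name=None):
    s=vision.snapshot(n)
    if name: cv2.imwrite('pics/'+name+'.png',s['img'])
    return s
def rot(s):
    a=np.array(s['attitude'],float)
    return a if a.shape==(3,3) else (R.from_quat(a).as_matrix() if a.size==4 else R.from_euler('xyz',a,degrees=True).as_matrix())
def ray(s,u,v):
    p=np.linalg.inv(np.array(s['mtx']))@[u,v,1]
    d=rot(s)@[p[0],-p[1],-p[2]]
    return np.array(s['eye'],float),d/np.linalg.norm(d)
def onz(s,u,v,z):
    e,d=ray(s,u,v); return e+d*(z-e[2])/d[2]
def tri(*L):
    A=np.zeros((3,3));b=np.zeros(3);
    for s,u,v in L:
        e,d=ray(s,u,v);P=np.eye(3)-np.outer(d,d);A+=P;b+=P@e
    x=np.linalg.solve(A,b)
    return x,[np.linalg.norm((np.eye(3)-np.outer(d,d))@(x-e)) for e,d in [ray(*l) for l in L]]
def proj(s,p):
    c=rot(s).T@(np.array(p,float)-np.array(s['eye'],float)); q=np.array(s['mtx'])@[c[0],-c[1],-c[2]]; return q[:2]/q[2]
E
python3 - <<'E'
from h import *
import pickle
d={}
for n in('scene','top','wrist'):
    s=snap(n,n+'0'); d[n]=s; print(n,s['mtx'],s['eye'],s['attitude'],s.keys())
pickle.dump(d,open('d0.pkl','wb'))
print(r.sense())
E
```

```text
pics
scene [[515.71589293   0.         313.32983505]
 [  0.         515.71589293 247.18149572]
 [  0.           0.           1.        ]] [  68.96181315 -718.25873448  853.89740793] [ 48.43771752   0.73891752 -33.20231468] dict_keys(['img', 'mtx', 'eye', 'attitude'])
top [[451.54564859   0.         317.30590277]
 [  0.         451.54564859 238.64380313]
 [  0.           0.           1.        ]] [ 337.88775097  -10.11986713 1279.04883826] [  8.80519453   0.85307652 -88.87638764] dict_keys(['img', 'mtx', 'eye', 'attitude'])
wrist [[412.31127435   0.         318.2134784 ]
 [  0.         412.31127435 239.81985693]
 [  0.           0.           1.        ]] [105.38744415 593.84697538 372.83003452] [-18.20788876   0.07971989  72.34606328] dict_keys(['img', 'mtx', 'eye', 'attitude'])
{'time': 0.15, 'joint_pos': array([ 6.74729536e+01,  7.50722729e+00,  8.53146400e+01, -6.10158305e-04,
        8.72592013e+01, -4.89491583e+00]), 'qd': array([-0.05575141, -0.24272717,  0.03798788, -0.08190461,  0.0079542 ,
       -0.0313977 ]), 'joint_efforts': array([ 1.28559254e-04, -5.70062327e+01, -5.01159954e+01, -3.10164360e-04,
        9.58764867e-03, -1.39148965e-04]), 'tool_pos': array([181.59886784, 571.46400545, 252.46683895]), 'tcp_rot': array([-1.79919175e+02, -6.31026711e-03,  1.62367895e+02]), 'ft_force': array([ 0.26896848, -0.67124576, -0.19088358]), 'wrist_torque': array([ 0.01022498, -0.01307229, -0.00788801]), 'grip_force': 0.0, 'finger_gap': 85.6738258220947}
```

View pics/scene0.png

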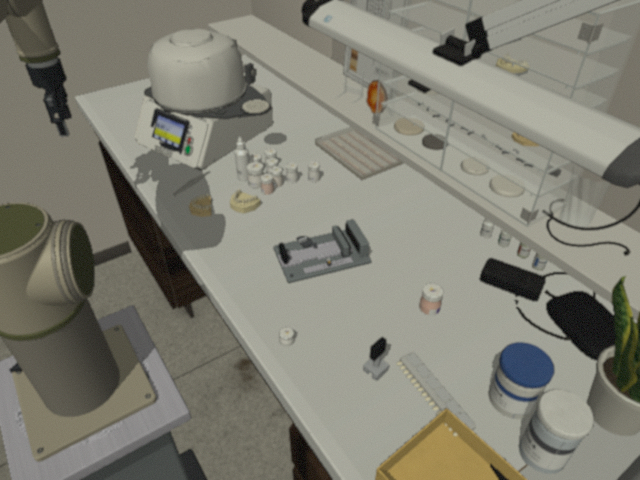

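View pics/top0.png

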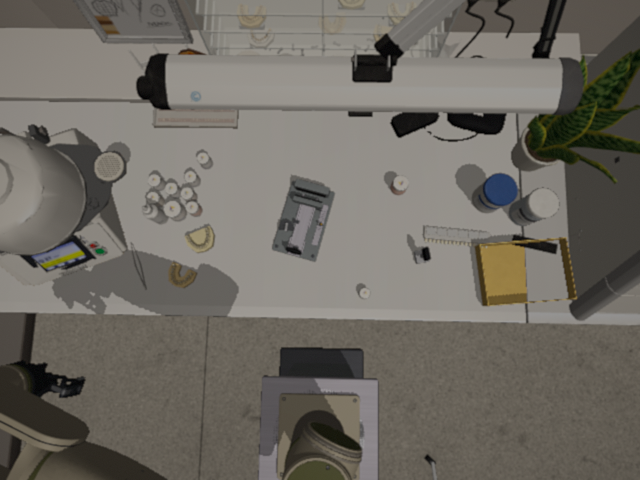

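The scene picture shows the vise at (322,250), the key bow at (377,348) and its foot at (375,370). In the top view the vise is at (303,218), the key at (424,255), the low jar at (364,293) and the jar at (400,184). Next I'll measure the key and the vise roughly and enlarge crops of both.

Run:
```python
from h import *
import pickle
d=pickle.load(open('d0.pkl','rb'));s,t=d['scene'],d['top']
print('key bow',tri((s,377,349),(t,425,254)),'foot z10',onz(s,376,369,10),onz(t,420,257,10))
for n,p in dict(handleend=(293,250),fix=(312,190),c1=(273,253),c2=(317,262),c3=(334,190),c4=(290,178),low=(364,293),jar=(400,184)).items(): print(n,onz(t,*p,12).round())
a=cv2.resize(t['img'][165:275,255:350],None,fx=5,fy=5,interpolation=cv2.INTER_CUBIC)
b=cv2.resize(s['img'][215:285,265:380],None,fx=5,fy=5,interpolation=cv2.INTER_CUBIC)[:550]
k=cv2.resize(t['img'][235:275,400:440],None,fx=5,fy=5,interpolation=cv2.INTER_CUBIC)
c=np.zeros((560,800,3),np.uint8);c[:550,:475]=a;c[:200,500:700]=k
c[220:495,475:800]=cv2.resize(b,(325,275))[:275]
cv2.imwrite('pics/crop1.png',c)
```

```text
key bow (array([ 487.86215697, -278.73084019,   67.84837992]), [np.float64(0.5405676925459746), np.float64(0.5405676925459959)]) foot z10 [ 486.58588068 -282.76385488   10.        ] [ 486.77016637 -277.66631928   10.        ]
handleend [500.  81.  12.]
fix [676.  31.  12.]
c1 [490. 137.  12.]
c2 [467.  12.  12.]
c3 [677. -33.  12.]
c4 [711.  95.  12.]
low [ 383. -120.   12.]
jar [ 697. -223.   12.]
```

View pics/crop1.png

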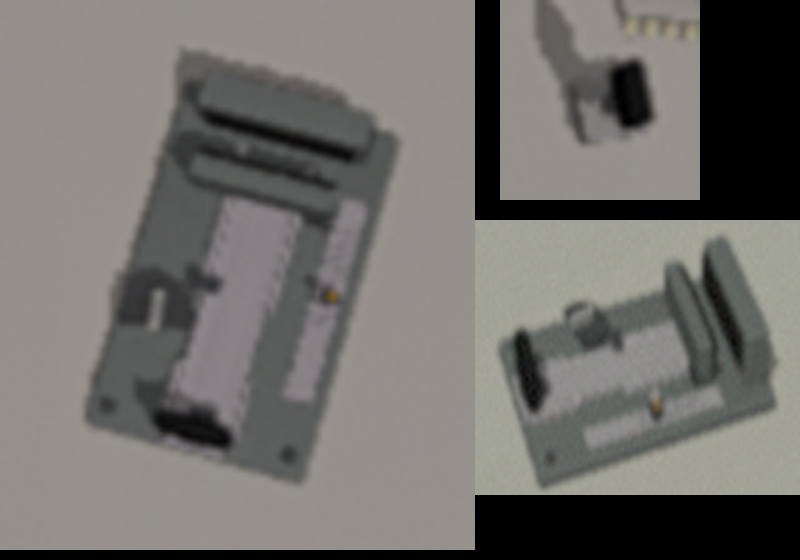

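The crop shows the handle at the near end of the vise, the bar screw on its cam to the left of the slide, and the flag (orange) on the scale. Vise yaw is about -11°. The key measures about (487,-279), and its bow height of 68 mm is close to the stated 69. I'm moving above the key.

step_arm:
  targets:
    - [[20,-35,1,0,0,-0.11],[40,-70,2,0,0,-0.22],[60,-105,3,0,0,-0.34],[81,-140,4,0,0,-0.45],[102,-175,4,0,0,-0.57],[123,-210,5,0,0,-0.68],[144,-245,5,0,0,-0.8],[165,-280,6,0,0,-0.91],[186,-315,6,0,0,-1.03],[207,-350,7,0,0,-1.14],[228,-385,7,0,0,-1.26],[248,-420,8,0,0,-1.37]]

```text
time: 1.15
tool_pos: [430.2, 149.8, 261.2]
tcp_rot: [180.0, -0.0, 83.5]
ft_force: [-0.2, -0.0, 0.0]
finger_gap: 85.2
grip_force: 0.0
```

step_arm:
  targets:
    - [[5,-36,0,0,0,-0.11],[10,-72,0,0,0,-0.23],[14,-108,0,0,0,-0.35],[19,-144,0,0,0,-0.46],[24,-180,0,0,0,-0.58],[28,-216,0,0,0,-0.69],[33,-252,0,0,0,-0.8],[38,-288,0,0,0,-0.92],[42,-324,0,0,0,-1.04],[47,-360,0,0,0,-1.15],[50,-396,0,0,0,-1.27],[50,-431,0,0,0,-1.38]]

```text
time: 2.15
tool_pos: [479.6, -281.1, 260.9]
tcp_rot: [-180.0, 0.0, 4.4]
ft_force: [0.5, -0.7, -0.2]
finger_gap: 85.3
grip_force: 0.0
```

Run:
```python
from h import *
import pickle
s=snap('wrist','w1');print(s['eye'],s['attitude']);pickle.dump(s,open('w1.pkl','wb'))
q=r.sense();print(q['time'],q['tool_pos'],q['tcp_rot'],q['joint_pos'],q['ft_force'])
```

```text
[ 560.07020731 -276.92635569  381.33694573] [-1.82492489e+01  3.90114327e-02 -8.55702022e+01]
2.2 [ 478.5930568  -286.54535072  260.54407328] [1.79826205e+02 7.43572736e-02 3.81279301e+00] [-36.06465148   0.73951564  91.56753499  -0.18120108  87.6385956
  50.12982283] [-5.25273448 -1.88932641 -0.08600946]
```

View pics/w1.png

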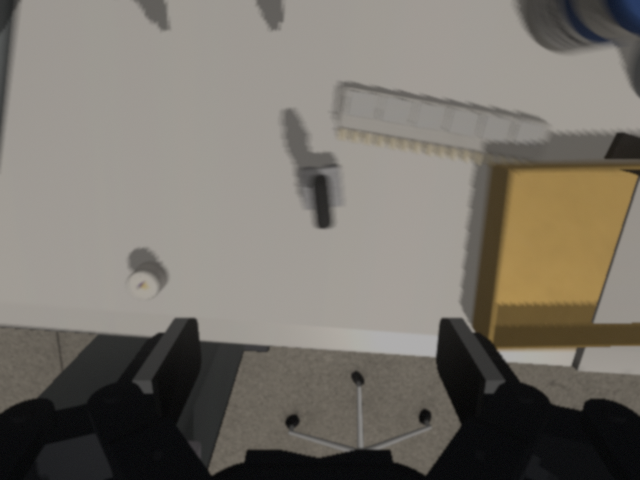

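The wrist view shows the key's bow from (318,178) to (325,226), its foot around (321,185), and the low jar at (145,283). I'll measure the bow's ends and the foot.

Run:
```python
from h import *
import pickle
s=snap('wrist');g=cv2.cvtColor(s['img'],cv2.COLOR_BGR2GRAY)
t=pickle.load(open('d0.pkl','rb'))['top'];sc=pickle.load(open('d0.pkl','rb'))['scene']
m=np.zeros_like(g);m[150:250,290:360]=(g[150:250,290:360]<60)
cs=max(cv2.findContours(m,0,2)[0],key=cv2.contourArea);print(cv2.minAreaRect(cs),cv2.contourArea(cs))
ys,xs=np.where(m>0);print(xs.min(),xs.max(),ys.min(),ys.max())
for c in cv2.boxPoints(cv2.minAreaRect(cs)): print(c,onz(s,*c,88).round(1),onz(s,*c,50).round(1))
def cen(s,x0,x1,y0,y1):
    G=cv2.cvtColor(s['img'],cv2.COLOR_BGR2GRAY);y,x=np.where(G[y0:y1,x0:x1]<60);return x.mean()+x0,y.mean()+y0
cw=cen(s,290,360,150,250);ct=cen(t,415,435,240,270);c3=cen(sc,362,392,332,362)
print(cw,ct,c3,tri((s,*cw),(t,*ct)),tri((s,*cw),(sc,*c3)),tri((s,*cw),(t,*ct),(sc,*c3)))
print(r.sense()['tool_pos'],r.sense()['tcp_rot'])
cv2.imwrite('pics/k.png',cv2.resize(s['img'][140:250,270:380],None,fx=5,fy=5))
```

```text
((309.5, 198.5), (52.44327163696289, 18.577085494995117), 80.53767395019531) 825.0
298 319 173 225
[296.027   174.16216] [ 510.5 -271.1   88. ] [ 504.2 -269.6   50. ]
[314.35135 171.10811] [ 513.5 -284.    88. ] [ 507.6 -284.1   50. ]
[322.973   222.83784] [ 475.9 -292.7   88. ] [ 465.1 -294.    50. ]
[304.64865 225.89189] [ 472.7 -279.4   88. ] [ 461.5 -278.9   50. ]
(np.float64(309.0901916572717), np.float64(198.23562570462232)) (np.float64(425.2), np.float64(253.7111111111111)) (np.float64(377.7627906976744), np.float64(348.5255813953488)) (array([ 489.07336633, -280.70295491,   65.37983045]), [np.float64(0.7042357257046337), np.float64(0.7042357257047601)]) (array([ 488.89908931, -280.40245962,   69.5107549 ]), [np.float64(1.1326375372087991), np.float64(1.1326375372087945)]) (array([ 489.01072682, -279.93510987,   68.79360557]), [np.float64(1.4312357319244764), np.float64(0.58172377121725), np.float64(0.9348202095791474)])
[ 478.73638731 -283.64519706  260.42024887] [1.79953347e+02 8.25721466e-02 4.28728731e+00]
```

View pics/k.png

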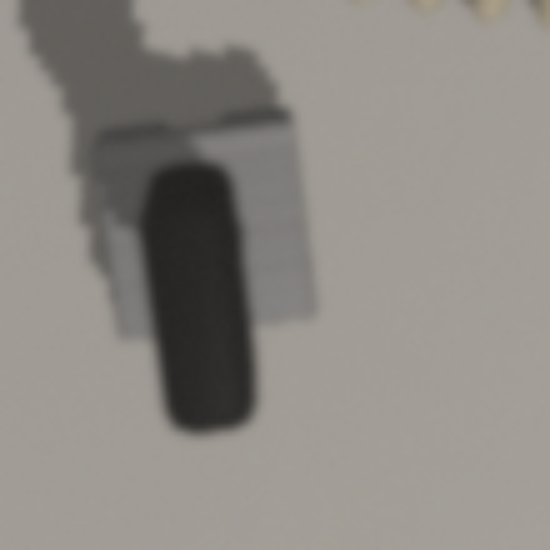

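The key is at (489.5,-280.5) with yaw about 12°, and its height agrees. I'll descend and grip.

step_arm:
  targets:
    - [[5,0,-15,0,0,0.06],[10,-1,-35,0,0,0.13],[10,-1,-55,0,0,0.13],[10,-1,-75,0,0,0.13],[10,-1,-95,0,0,0.13],[10,-1,-115,0,0,0.13],[10,-1,-135,0,0,0.13],[10,-1,-155,0,0,0.13],[10,-1,-170,0,0,0.13],[10,-1,-180,0,0,0.13],[10,-1,-186,0,0,0.13],[10,-1,-186,0,0,0.13]]

```text
time: 3.25
tool_pos: [489.0, -279.4, 73.9]
tcp_rot: [-179.9, 0.1, 12.3]
ft_force: [-0.1, -0.3, 0.3]
finger_gap: 85.8
grip_force: 0.0
```

step_arm:
  targets:
    - [[0,0,0,0,0,0],[0,0,0,0,0,0],[0,0,0,0,0,0],[0,0,0,0,0,0],[0,0,0,0,0,0],[0,0,0,0,0,0],[0,0,0,0,0,0],[0,0,0,0,0,0],[0,0,0,0,0,0],[0,0,0,0,0,0]]
  fingers: 1
  newtons: 60

```text
time: 4.08
tool_pos: [490.1, -280.4, 75.8]
tcp_rot: [180.0, -0.0, 12.2]
ft_force: [-0.3, 0.5, 6.2]
finger_gap: 13.0
grip_force: 59.1
```

Run:
```python
from h import *
q=r.sense();print({k:np.round(q[k],2) for k in('time','tool_pos','tcp_rot','joint_pos','ft_force','finger_gap','grip_force')})
s=snap('wrist','w2')
```

```text
{'time': np.float64(4.08), 'tool_pos': array([ 490.07, -280.42,   75.82]), 'tcp_rot': array([ 1.7997e+02, -3.0000e-02,  1.2250e+01]), 'joint_pos': array([-34.98,  11.02, 100.67,   0.  ,  68.26,  42.77]), 'ft_force': array([-0.28,  0.51,  6.22]), 'finger_gap': np.float64(13.0), 'grip_force': np.float64(59.13)}
```

View pics/w2.png

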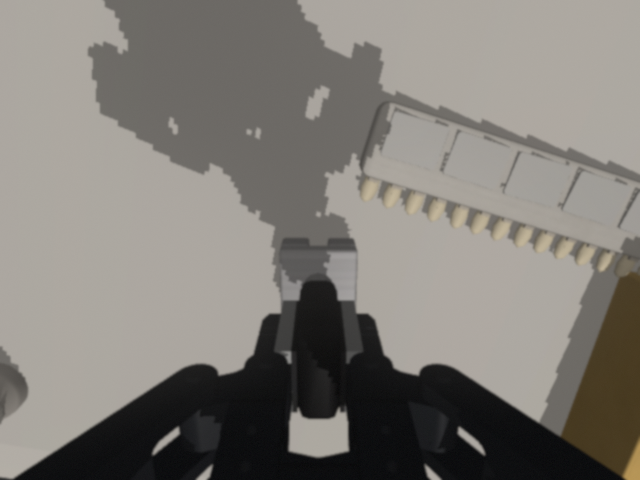

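The key is gripped centrally, with a gap of 13 mm. The foot's far edge is at about (281–356, 249) and the slot at u≈318. I'll estimate the bar, then lift and carry the key.

Run:
```python
from h import *
import pickle
d=pickle.load(open('d0.pkl','rb'));s,t=d['scene'],d['top']
print('bar',onz(t,286.4,226,35),onz(t,286.6,223,35),onz(t,286.5,229.5,35))
# scene crop: scale 325/575 of 5 => 2.826
f=lambda x,y:(265+(x-475)/2.826,215+(y-220)/2.826)
print('bar scene',onz(s,*f(583,311),35), tri((s,*f(583,311)),(t,286.4,226)))
print('handle',tri((s,*f(529,360)),(t,255+192/5,165+425/5)))
# edges long sides vise
w=r.sense();W=vision.snapshot('wrist')
tp=w['tool_pos'];Rt=R.from_euler('xyz',w['tcp_rot'],degrees=True).as_matrix()
for u,v in((281,249),(356,249),(318.5,249)): print(Rt.T@(onz(W,u,v,20)-tp))
for u,v in((317,241),(310,241),(325,241)): print('slot',Rt.T@(onz(W,u,v,12)-tp))
```

```text
bar [564.57417006  99.51874006  35.        ] [573.13657699  99.21445016  35.        ] [554.62279715  98.9387038   35.        ]
bar scene [545.80129828  73.87654674  35.        ] (array([567.37531994, 103.59049904,   3.3319091 ]), [np.float64(3.206428647506007), np.float64(3.206428647506163)])
handle (array([498.91637785,  81.94833143,  -2.80918385]), [np.float64(3.2901177936496135), np.float64(3.290117793649519)])
[ 17.71914681 -14.88729409  55.81305514]
[17.70399915 19.12819273 55.83379349]
[17.71157313  2.1201162  55.82342411]
slot [18.87408124  1.41569402 63.82362316]
slot [18.87553519 -1.88190038 63.8216127 ]
slot [18.87241956  5.18440267 63.82592085]
```

step_arm:
  targets:
    - [[0,0,8,0,0,0],[0,0,20,0,0,0],[0,0,40,0,0,0],[0,0,60,0,0,0],[0,10,80,0,0,0],[0,30,90,0,0,0],[0,60,90,0,0,-0.06],[0,90,90,0,0,-0.12],[0,120,90,0,0,-0.18],[0,150,90,0,0,-0.24],[0,180,90,0,0,-0.3],[0,210,90,0,0,-0.35]]

```text
time: 5.18
tool_pos: [489.5, -68.8, 166.2]
tcp_rot: [-180.0, -0.0, -8.0]
ft_force: [1.3, -0.4, -2.4]
finger_gap: 13.3
grip_force: 58.6
```

step_arm:
  targets:
    - [[0,25,0,0,0,0],[0,50,0,0,0,0],[0,75,0,0,0,0],[0,100,0,0,0,0],[0,120,0,0,0,0],[0,138,0,0,0,0],[0,152,0,0,0,0],[0,162,0,0,0,0],[0,165,0,0,0,0],[0,165,0,0,0,0],[0,165,0,0,0,0],[0,165,0,0,0,0]]

```text
time: 6.18
tool_pos: [489.8, 94.0, 165.4]
tcp_rot: [180.0, -0.0, -7.8]
ft_force: [0.0, -0.1, -0.8]
finger_gap: 13.4
grip_force: 58.6
```

Run:
```python
from h import *
import pickle
q=r.sense();print({k:np.round(q[k],2) for k in('time','tool_pos','tcp_rot','joint_pos','ft_force','finger_gap','grip_force')})
s=snap('wrist','w3');pickle.dump((s,q),open('w3.pkl','wb'))
```

```text
{'time': np.float64(6.18), 'tool_pos': array([489.81,  94.03, 165.36]), 'tcp_rot': array([179.98,  -0.  ,  -7.85]), 'joint_pos': array([ 4.9900e+00, -4.9000e+00,  1.0716e+02, -2.0000e-02,  7.7750e+01,
        1.0284e+02]), 'ft_force': array([ 0.  , -0.13, -0.78]), 'finger_gap': np.float64(13.36), 'grip_force': np.float64(58.62)}
```

View pics/w3.png

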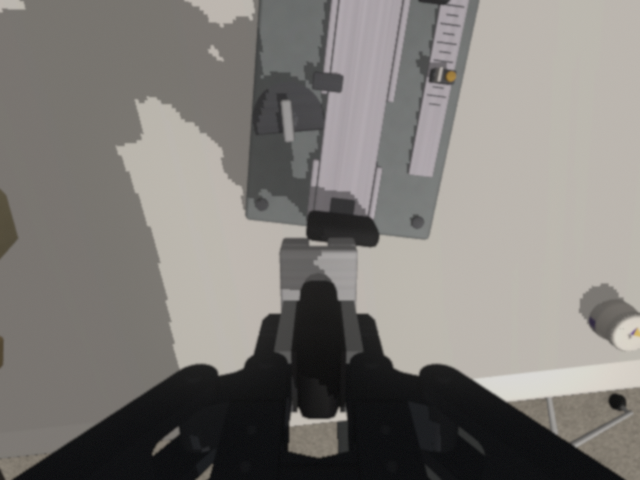

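The wrist view shows the bar from (285,98) to (291,140) on its dark cam, the handle at (343,228), the foot's front edge at (281–356,246) and the flag at (444,75). I'll measure bar, handle, vise axis and flag.

Run:
```python
from h import *
import pickle
s,q=pickle.load(open('w3.pkl','rb'));g=cv2.cvtColor(s['img'],cv2.COLOR_BGR2GRAY)
tp=q['tool_pos'];Rt=R.from_euler('xyz',q['tcp_rot'],degrees=True).as_matrix()
m=np.zeros_like(g);m[85:150,270:305]=(g[85:150,270:305]>110)
cs=max(cv2.findContours(m,0,2)[0],key=cv2.contourArea);r_=cv2.minAreaRect(cs);print(r_,cv2.contourArea(cs))
B=[onz(s,*c,35) for c in cv2.boxPoints(r_)];
for b in B:print(b.round(1))
c=onz(s,*r_[0],35);print('centre',c,'tool',Rt.T@(c-tp))
e=[B[i]-B[i-1] for i in range(4)];l=max(e,key=np.linalg.norm);print('yaw',np.degrees(np.arctan2(l[1],l[0])),np.linalg.norm(l),min(map(np.linalg.norm,e)))
for n,p,z in(('h',(343,222),56),('baseR1',(429,237),12),('baseR2',(477,0),12),('baseL1',(247,216),12),('baseL2',(259,0),12),('flag',(444,75),26),('ptr',(433,0),26)):
    print(n,onz(s,*p,z).round(1))
cv2.imwrite('pics/c2.png',np.hstack([cv2.resize(s['img'][60:260,240:360],None,fx=3,fy=3,interpolation=cv2.INTER_CUBIC),cv2.resize(s['img'][0:130,390:490],None,fx=4,fy=4,interpolation=cv2.INTER_CUBIC)[0:520].repeat(1,0) if 0 else np.vstack([cv2.resize(s['img'][0:130,390:490],None,fx=4,fy=4,interpolation=cv2.INTER_CUBIC),np.zeros((80,400,3),np.uint8)])]))
```

```text
((293.1557312011719, 124.71311950683594), (50.33787155151367, 20.098936080932617), 84.80557250976562) 470.0
[574.4 102.1  35. ]
[573.9  90.6  35. ]
[545.5  92.1  35. ]
[546.1 104.1  35. ]
centre [560.21580557  97.20209591  35.        ] tool [ 69.31004696 -12.79293603 130.36104562]
yaw -3.9962891847139463 28.465200951994614 11.592748689028546
h [503.4  75.7  56. ]
baseR1 [471.7  16.6  12. ]
baseR2 [614.3 -19.2  12. ]
baseL1 [504.  139.5  12. ]
baseL2 [631.8 107.6  12. ]
flag [575.5   5.8  26. ]
ptr [615.4  10.2  26. ]
```

View pics/c2.png

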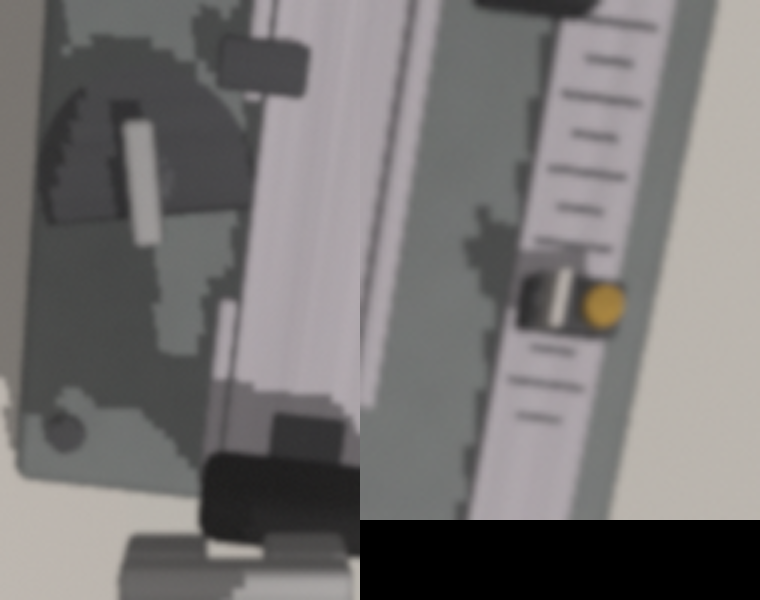

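The bar is clean and the threshold was too low. I'll refit it with a higher threshold.

```bash
cat > bar.py <<'E'
from h import *
def bar(s,q,x0,x1,y0,y1,th,z=35):
    g=cv2.cvtColor(s['img'],cv2.COLOR_BGR2GRAY)
    tp=q['tool_pos'];Rt=R.from_euler('xyz',q['tcp_rot'],degrees=True).as_matrix()
    m=np.zeros_like(g);m[y0:y1,x0:x1]=(g[y0:y1,x0:x1]>th)
    cs=max(cv2.findContours(m,0,2)[0],key=cv2.contourArea).reshape(-1,2)
    P=np.array([onz(s,*c,z)[:2] for c in cs],np.float32)
    k=cv2.minAreaRect(P);(c,sz,a)=k
    yaw=a if sz[0]>sz[1] else a-90
    b=cv2.minAreaRect(cs)
    c=np.array([*c,z]);print(th,'px',b[0],b[1],'world',c.round(1),'size',np.round(sz,1),'yaw',(yaw+90)%180-90,'tool',(Rt.T@(c-tp)).round(1))
E
python3 - <<'E'
from bar import *
import pickle
s,q=pickle.load(open('w3.pkl','rb'));print(cv2.cvtColor(s['img'],cv2.COLOR_BGR2GRAY)[120,275:305])
for th in(125,135,145,155): bar(s,q,276,300,90,150,th)
E
```

```text
[ 68  65  56  51  48  51  63  90 119 138 148 152 152 152 151 146 133 112
  92  84  84  83  80  75  72  72  72  73  72  72]
125 px (287.48089599609375, 120.54944610595703) (39.582801818847656, 8.058773040771484) world [562.8 100.1  35. ] size [ 4.8 22.2] yaw -3.7071990966796875 tool [ 71.5 -16.  130.4]
135 px (287.45086669921875, 120.95903015136719) (38.56822204589844, 7.061787128448486) world [562.6 100.2  35. ] size [ 4.1 21.6] yaw -3.6381683349609375 tool [ 71.3 -16.1 130.4]
145 px (287.5000305175781, 121.00000762939453) (36.471065521240234, 5.414350509643555) world [562.6 100.2  35. ] size [ 3.2 20.4] yaw -4.1417236328125 tool [ 71.3 -16.  130.4]Traceback (most recent call last):
  File "<stdin>", line 4, in <module>
  File "bar.py", line 6, in bar
    cs=max(cv2.findContours(m,0,2)[0],key=cv2.contourArea).reshape(-1,2)
       ~~~^^^^^^^^^^^^^^^^^^^^^^^^^^^^^^^^^^^^^^^^^^^^^^^^
ValueError: max() iterable argument is empty
```

The bar is at (562.7,100.1) with yaw -3.8° and size 22×5. Vise yaw is -14°, so the lock sits at about 0.18 rad. I'll go in close behind the bar for a relative look.

step_arm:
  targets:
    - [[10,2,0,0,0,0.02],[22,4,0,0,0,0.04],[34,6,0,0,0,0.06],[44,8,0,0,0,0.07],[49,8.5,-2,0,0,0.07],[49,8.5,-10,0,0,0.07],[49,8.5,-20,0,0,0.07],[49,8.5,-30,0,0,0.07],[49,8.5,-38,0,0,0.07],[49,8.5,-44,0,0,0.07],[49,8.5,-44,0,0,0.07],[49,8.5,-44,0,0,0.07]]

```text
time: 7.23
tool_pos: [538.2, 103.3, 120.6]
tcp_rot: [180.0, 0.1, -3.8]
ft_force: [0.0, 0.7, -1.7]
finger_gap: 13.2
grip_force: 58.6
```

Run:
```python
from h import *
import pickle
q=r.sense();print({k:np.round(q[k],2) for k in('time','tool_pos','tcp_rot','ft_force','finger_gap')})
s=snap('wrist');pickle.dump((s,q),open('w4.pkl','wb'))
cv2.imwrite('pics/w4.png',cv2.resize(s['img'][150:300,230:410],None,fx=4,fy=4,interpolation=cv2.INTER_CUBIC))
```

```text
{'time': np.float64(7.23), 'tool_pos': array([538.16, 103.27, 120.63]), 'tcp_rot': array([ 1.7999e+02,  7.0000e-02, -3.7900e+00]), 'ft_force': array([ 0.04,  0.68, -1.66]), 'finger_gap': np.float64(13.22)}
```

View pics/w4.png

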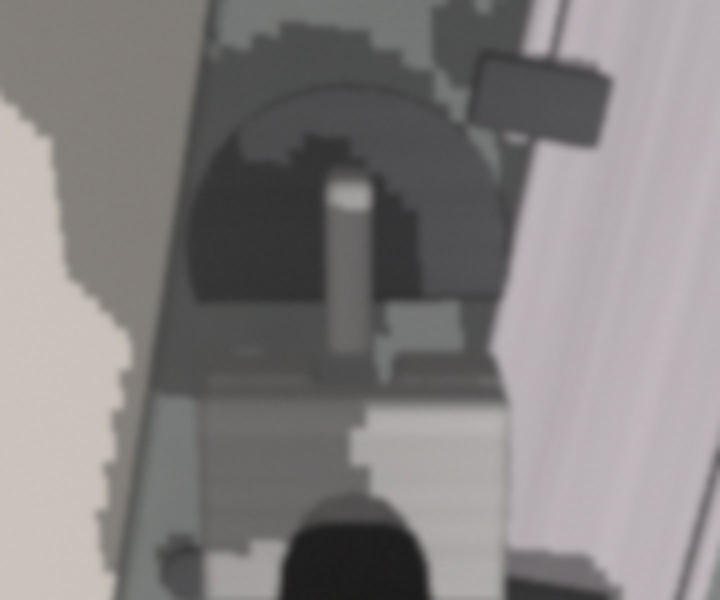

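The close view shows the bar centred at crop u≈349.5, parallel to the tool, with its far end at v≈177. The slot is at u≈352 and the foot's top edge is centred at 354.

Run:
```python
from h import *
import pickle
s,q=pickle.load(open('w4.pkl','rb'));tp=q['tool_pos'];Rt=R.from_euler('xyz',q['tcp_rot'],degrees=True).as_matrix()
for n,u,v,z in(('bar mid',349.5,260,35),('bar farL',326,183,35),('bar farR',373,183,35),('bar nearL',328,345,35),('bar nearR',371,345,35),('slotL',315,368,51),('slotR',391,368,51),('footL',201,400,65),('footR',508,400,65),('footBL',208,370,46),('footBR',502,362,46)):
    p=onz(s,230+u/4,150+v/4,z);print(n,p.round(1),(Rt.T@(p-tp)).round(2))
```

```text
bar mid [564.2 100.   35. ] [26.32  1.51 85.6 ]
bar farL [574.5 102.3  35. ] [36.43 -1.47 85.59]
bar farR [574.1  96.4  35. ] [36.43  4.5  85.59]
bar nearL [552.9 103.6  35. ] [14.8  -1.33 85.61]
bar nearR [552.5  98.   35. ] [14.8   4.32 85.61]
slotL [555.2 104.8  51. ] [16.99 -2.66 69.61]
slotR [554.6  95.6  51. ] [16.99  6.58 69.61]
footL [556.9 117.3  65. ] [ 17.87 -15.27  55.61]
footR [554.6  82.6  65. ] [17.86 19.53 55.61]
footBL [554.2 118.4  46. ] [ 15.05 -16.14  74.61]
footBR [552.8  81.7  46. ] [16.09 20.53 74.62]
```

The bar (5.9 wide) and slot (9.2 wide) agree with their stated sizes, with only 0.5 mm of sideways correction needed. I'll move over and seat the key.

step_arm:
  targets:
    - [[6,-0.3,0,0,0,0],[12,-0.6,0,0,0,0],[18,-0.9,0,0,0,0],[23,-1.1,0,0,0,0],[24.3,-1.1,0,0,0,0],[24.3,-1.1,0,0,0,0],[24.3,-1.1,-3,0,0,0],[24.3,-1.1,-6,0,0,0],[24.3,-1.1,-9,0,0,0],[24.3,-1.1,-12,0,0,0],[24.3,-1.1,-13,0,0,0],[24.3,-1.1,-13,0,0,0]]

```text
time: 8.28
tool_pos: [562.6, 102.2, 107.6]
tcp_rot: [180.0, 0.1, -3.8]
ft_force: [0.2, 0.1, -2.2]
finger_gap: 12.8
grip_force: 58.6
```

step_arm:
  targets:
    - [[0,0,-1.5,0,0,0],[0,0,-3,0,0,0],[0,0,-4.5,0,0,0],[0,0,-5.5,0,0,0],[0,0,-6,0,0,0],[0,0,-6,0,0,0],[0,0,-6,0,0,0]]

```text
time: 8.87
tool_pos: [563.1, 102.2, 102.3]
tcp_rot: [180.0, 0.0, -3.8]
ft_force: [-0.3, -0.1, -1.0]
finger_gap: 13.4
grip_force: 58.6
```

step_arm:
  targets:
    - [[0,0,0,0,0,0.06],[0,0,0,0,0,0.15],[0,0,0,0,0,0.25],[0,0,0,0,0,0.35],[0,0,0,0,0,0.45],[0,0,0,0,0,0.55],[0,0,0,0,0,0.65],[0,0,0,0,0,0.75],[0,0,0,0,0,0.85],[0,0,0,0,0,0.95],[0,0,0,0,0,1.05],[0,0,0,0,0,1.15]]

```text
time: 9.87
tool_pos: [563.1, 102.6, 102.4]
tcp_rot: [-180.0, -0.0, 62.4]
ft_force: [-0.7, 2.4, -1.7]
finger_gap: 13.3
grip_force: 58.6
```

step_arm:
  targets:
    - [[0,0,0,0,0,0.06],[0,0,0,0,0,0.12],[0,0,0,0,0,0.18],[0,0,0,0,0,0.24],[0,0,0,0,0,0.29],[0,0,0,0,0,0.29],[0,0,0,0,0,0.29]]

```text
time: 10.45
tool_pos: [562.9, 102.4, 102.3]
tcp_rot: [-180.0, -0.0, 78.6]
ft_force: [-0.6, 1.2, -1.8]
finger_gap: 13.5
grip_force: 58.6
```

Run:
```python
from h import *
q=r.sense();print({k:np.round(q[k],2) for k in('time','tool_pos','tcp_rot','ft_force','wrist_torque','finger_gap','joint_pos')})
```

```text
{'time': np.float64(10.45), 'tool_pos': array([562.94, 102.42, 102.3 ]), 'tcp_rot': array([-1.7998e+02, -1.0000e-02,  7.8620e+01]), 'ft_force': array([-0.62,  1.21, -1.8 ]), 'wrist_torque': array([ 0.29,  0.23, -0.02]), 'finger_gap': np.float64(13.51), 'joint_pos': array([5.170e+00, 1.025e+01, 9.849e+01, 2.000e-02, 7.126e+01, 1.654e+01])}
```

The slot's play leaves about 0.1 rad of lag, so I'll turn on until the stop is felt.

step_arm:
  targets:
    - [[0,0,0,0,0,0.04],[0,0,0,0,0,0.08],[0,0,0,0,0,0.11],[0,0,0,0,0,0.11],[0,0,0,0,0,0.11]]

```text
time: 10.87
tool_pos: [562.9, 102.3, 102.2]
tcp_rot: [-180.0, -0.0, 84.9]
ft_force: [-0.8, 2.6, -2.2]
finger_gap: 13.6
grip_force: 58.6
```

Run:
```python
from h import *
q=r.sense();print({k:np.round(q[k],2) for k in('time','tool_pos','tcp_rot','ft_force','wrist_torque','finger_gap','joint_pos')})
```

```text
{'time': np.float64(10.87), 'tool_pos': array([562.93, 102.31, 102.25]), 'tcp_rot': array([-1.7998e+02, -1.0000e-02,  8.4890e+01]), 'ft_force': array([-0.79,  2.59, -2.18]), 'wrist_torque': array([ 0.37,  0.31, -0.02]), 'finger_gap': np.float64(13.56), 'joint_pos': array([5.160e+00, 1.026e+01, 9.850e+01, 1.000e-02, 7.126e+01, 1.027e+01])}
```

step_arm:
  targets:
    - [[0,0,0,0,0,0.03],[0,0,0,0,0,0.06],[0,0,0,0,0,0.09],[0,0,0,0,0,0.09],[0,0,0,0,0,0.09]]

```text
time: 11.28
tool_pos: [563.0, 102.3, 102.3]
tcp_rot: [-180.0, -0.0, 90.0]
ft_force: [-1.9, 1.4, -0.9]
finger_gap: 13.1
grip_force: 58.8
```

Run:
```python
from h import *
q=r.sense();print({k:np.round(q[k],2) for k in('time','tool_pos','tcp_rot','ft_force','wrist_torque','finger_gap','joint_pos')})
s=snap('wrist');cv2.imwrite('pics/w5.png',cv2.resize(s['img'][140:300,210:430],None,fx=3.6,fy=3.6))
```

```text
{'time': np.float64(11.28), 'tool_pos': array([562.96, 102.26, 102.28]), 'tcp_rot': array([-1.7999e+02, -1.0000e-02,  9.0030e+01]), 'ft_force': array([-1.87,  1.43, -0.91]), 'wrist_torque': array([ 0.43,  0.29, -0.38]), 'finger_gap': np.float64(13.07), 'joint_pos': array([5.160e+00, 1.026e+01, 9.849e+01, 1.000e-02, 7.126e+01, 5.120e+00])}
```

Torque is -0.38 N·m, so the stop has been reached. I'll back off to centre the slot, lift off, and carry the key to a free spot on the bench.

step_arm:
  targets:
    - [[0,0,0,0,0,-0.06],[0,0,0,0,0,-0.12],[0,0,0,0,0,-0.17],[0,0,0,0,0,-0.17],[0,0,3,0,0,-0.17],[0,0,7,0,0,-0.17],[0,0,12,0,0,-0.17],[0,0,20,0,0,-0.17],[0,0,32,0,0,-0.17],[0,0,46,0,0,-0.17],[0,0,58,0,0,-0.17],[0,0,60,0,0,-0.17]]

```text
time: 12.33
tool_pos: [565.0, 102.4, 166.4]
tcp_rot: [179.7, -0.1, 80.4]
ft_force: [0.4, 0.7, -0.8]
finger_gap: 13.4
grip_force: 58.7
```

Run:
```python
from h import *
import pickle
q=r.sense();print({k:np.round(q[k],2) for k in('time','tool_pos','tcp_rot','ft_force','wrist_torque','finger_gap')})
s=snap('wrist','w5');t=snap('top');a=cv2.resize(t['img'][165:285,255:405],None,fx=4,fy=4,interpolation=cv2.INTER_CUBIC)
pickle.dump((s,q,t),open('w5.pkl','wb'))
c=np.zeros((480,800,3),np.uint8);c[:240]=np.hstack([a[:240,:400],a[240:,:400]]);c[240:,:320]=cv2.resize(s['img'],(320,240));cv2.imwrite('pics/w5.png',c)
```

```text
{'time': np.float64(12.33), 'tool_pos': array([564.99, 102.39, 166.38]), 'tcp_rot': array([ 1.797e+02, -8.000e-02,  8.044e+01]), 'ft_force': array([ 0.4 ,  0.75, -0.81]), 'wrist_torque': array([ 0.02, -0.  ,  0.04]), 'finger_gap': np.float64(13.37)}
```

View pics/w5.png

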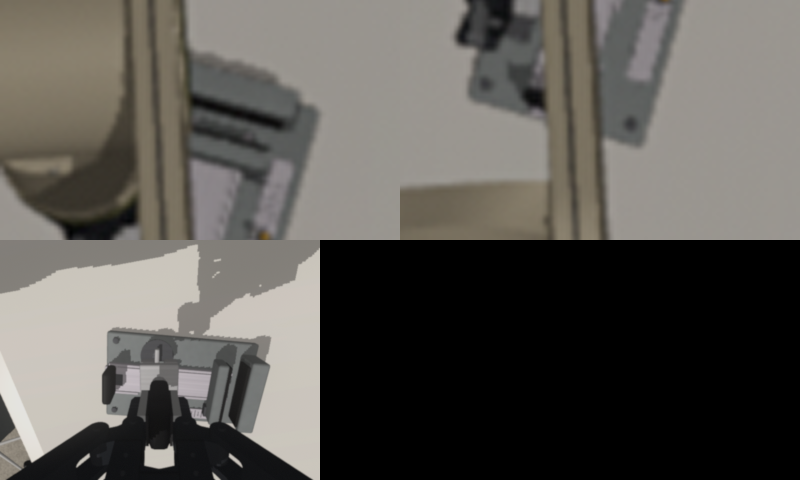

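The bar now lies across the slide and the key has come away cleanly. I'll check the bar angle numerically while carrying the key off.

Run:
```python
from bar import *
import pickle
s,q,t=pickle.load(open('w5.pkl','rb'))
g=cv2.cvtColor(s['img'],cv2.COLOR_BGR2GRAY);print(g[224,290:340]);print(g[200:250,314])
for th in(115,130,145):
  try: bar(s,q,300,330,200,245,th)
  except Exception as e: print(e)
```

```text
[ 80  80  81  82  81  81  80  81  80  81  81  80  80  81  80  81  81  81
  91 115 147 170 180 179 172 164 155 138 113  80  60  56  56  58  65  74
  78  78  78  78  79  78  78  78  78  78  78  77  78  78]
[ 78  82  81  82  82  82  83  81  80  80  79  80  76  74  74  76  80  85
  99 124 147 164 171 173 172 171 171 170 170 169 169 168 168 166 167 166
 165 164 164 164 164 163 162 161 153 128 101  89  89 101]
115 px (313.0, 231.5) (25.0, 8.0) world [563.1 103.9  35. ] size [16.7  5.2] yaw 80.32621765136719 tool [  1.   -2.8 131.4]
130 px (313.5, 232.0) (24.0, 7.0) world [563.4 103.5  35. ] size [16.1  4.5] yaw 80.06879425048828 tool [  0.7  -2.5 131.4]
145 px (313.0, 232.0) (24.0, 6.0) world [563.1 103.6  35. ] size [16.1  3.9] yaw 80.06884765625 tool [  0.7  -2.8 131.4]
```

step_arm:
  targets:
    - [[-2,-10,0,0,0,0],[-6,-30,0,0,0,0],[-12,-60,0,0,0,0],[-18,-90,0,0,0,0],[-24,-120,0,0,0,0],[-30,-150,0,0,0,0],[-36,-180,0,0,0,0],[-42,-210,0,0,0,0],[-47,-240,0,0,0,0],[-51,-265,0,0,0,0],[-53,-282,0,0,0,0],[-53,-292,0,0,0,0]]

```text
time: 13.43
tool_pos: [508.4, -192.2, 161.1]
tcp_rot: [-179.9, 0.0, 80.3]
ft_force: [-0.4, -0.0, -1.8]
finger_gap: 13.0
grip_force: 58.6
```

step_arm:
  targets:
    - [[0,0,0,0,0,0],[0,0,-10,0,0,0],[0,0,-25,0,0,0],[0,0,-42,0,0,0],[0,0,-58,0,0,0],[0,0,-70,0,0,0],[0,0,-78,0,0,0],[0,0,-82,0,0,0],[0,0,-82,0,0,0],[0,0,-82,0,0,0]]

```text
time: 14.27
tool_pos: [510.4, -189.6, 80.7]
tcp_rot: [180.0, 0.0, 80.5]
ft_force: [-0.5, 0.8, -1.3]
finger_gap: 13.3
grip_force: 58.6
```

Bar yaw is 80°, so the lock is at its stop. Now I'll set the key down gently.

step_arm:
  targets:
    - [[0,0,-1,0,0,0],[0,0,-2,0,0,0],[0,0,-3,0,0,0],[0,0,-4,0,0,0],[0,0,-4.6,0,0,0],[0,0,-4.8,0,0,0],[0,0,-4.8,0,0,0]]

```text
time: 14.85
tool_pos: [510.2, -189.9, 75.8]
tcp_rot: [180.0, 0.0, 80.4]
ft_force: [-0.9, 0.1, 2.4]
finger_gap: 13.1
grip_force: 59.1
```

Contact is felt. Opening the fingers, then lifting.

step_arm:
  targets:
    - [[0,0,0,0,0,0],[0,0,0,0,0,0],[0,0,0,0,0,0],[0,0,0,0,0,0],[0,0,0,0,0,0],[0,0,0,0,0,0],[0,0,0,0,0,0],[0,0,5,0,0,0],[0,0,15,0,0,0],[0,0,35,0,0,0],[0,0,60,0,0,0],[0,0,90,0,0,0]]
  fingers: -1

```text
time: 15.85
tool_pos: [509.1, -189.4, 165.9]
tcp_rot: [-179.9, -0.0, 80.4]
ft_force: [0.5, -0.5, -0.2]
finger_gap: 85.9
grip_force: 0.0
```

step_arm:
  targets:
    - [[0,10,5,0,0,0],[0,30,10,0,0,0],[0,60,10,0,0,0],[0,90,10,0,0,0],[0,110,10,0,0,-0.03],[0,125,10,0,0,-0.07],[0,130,10,0,0,-0.08],[0,130,10,0,0,-0.08],[0,130,10,0,0,-0.08],[0,130,10,0,0,-0.08]]
  fingers: -0.1

```text
time: 16.68
tool_pos: [510.2, -60.7, 175.8]
tcp_rot: [180.0, 0.0, 75.9]
ft_force: [-0.3, 0.3, -0.3]
finger_gap: 46.8
grip_force: 0.0
```

Run:
```python
from h import *
import pickle
q=r.sense();print({k:np.round(q[k],2) for k in('time','tool_pos','tcp_rot','ft_force','finger_gap','joint_pos')})
s=snap('wrist','w6');t=snap('top','t6');c=snap('scene','s6');pickle.dump((s,q,t,c),open('w6.pkl','wb'))
# key: dark blob near expected
for nm,S in(('top',t),('scene',c),('wrist',s)):
    for z in(0,88):
        print(nm,z,proj(S,[510,-190,z]).round(),end=' ')
    for n,p in dict(handle=(502,76,56),flag=(575,6,26),bar=(563,102,35)).items(): print(n,proj(S,p).round(),end=' ')
    print()
```

```text
{'time': np.float64(16.68), 'tool_pos': array([510.19, -60.68, 175.77]), 'tcp_rot': array([1.7997e+02, 2.0000e-02, 7.5860e+01]), 'ft_force': array([-0.27,  0.31, -0.29]), 'finger_gap': np.float64(46.77), 'joint_pos': array([-1.2490e+01, -3.0700e+00,  1.0429e+02, -2.0000e-02,  7.8750e+01,
        1.6500e+00])}
top 0 [388. 249.] top 88 [393. 244.] handle [294. 247.] flag [320. 223.] bar [285. 227.] 
scene 0 [357. 336.] scene 88 [359. 307.] handle [287. 247.] flag [329. 261.] bar [303. 238.] 
wrist 0 [355. 360.] wrist 88 [367. 442.] handle [236.  -3.] flag [392. 101.] bar [338. -79.]
```

step_arm:
  targets:
    - [[8,12,4,0,0,0],[18,28,10,0,0,0],[28,45,15,0,0,0],[38,62,20,0,0,0],[46,74,23,0,0,0],[50,80,25,0,0,0],[50,80,25,0,0,0],[50,80,25,0,0,0]]

```text
time: 17.5
tool_pos: [559.9, 19.7, 200.2]
tcp_rot: [-180.0, 0.0, 75.9]
ft_force: [-0.8, 0.3, 0.3]
finger_gap: 47.1
grip_force: 0.0
```

Run:
```python
from h import *
import pickle
_,_,t,c=pickle.load(open('w6.pkl','rb'))
G=cv2.cvtColor(c['img'],cv2.COLOR_BGR2GRAY);y,x=np.where(G[295:325,345:372]<60);print('key scene',x.mean()+345,y.mean()+295,len(x),x.min()+345,x.max()+345,y.min()+295,y.max()+295)
Gt=cv2.cvtColor(t['img'],cv2.COLOR_BGR2GRAY);y2,x2=np.where(Gt[233:262,378:406]<60);print('top',len(x2))
if len(x2): print(x2.mean()+378,y2.mean()+233,tri((c,x.mean()+345,y.mean()+295),(t,x2.mean()+378,y2.mean()+233)))
q=r.sense();print({k:np.round(q[k],2) for k in('time','tool_pos','tcp_rot','ft_force','finger_gap')})
s=snap('wrist','w7');t=snap('top');sc=snap('scene');pickle.dump((s,q,t,sc),open('w7.pkl','wb'))
h=cv2.cvtColor(s['img'],cv2.COLOR_BGR2HSV);g=cv2.cvtColor(s['img'],cv2.COLOR_BGR2GRAY)
for n,p in dict(handle=(502,76,56),flag=(575,6,26),ptr=(610,0,26)).items(): print(n,proj(s,p).round())
m=cv2.inRange(h,(10,120,80),(30,255,255));n,l,st,ce=cv2.connectedComponentsWithStats(m)
print('orange',[(st[i][:].tolist(),ce[i].round(1)) for i in range(1,n) if st[i][4]>8])
m=((g<62)*255).astype(np.uint8);m[300:]=0;n,l,st,ce=cv2.connectedComponentsWithStats(m)
print('dark',[(st[i].tolist(),ce[i].round(1).tolist()) for i in range(1,n) if st[i][4]>40])
```

```text
key scene 357.9364161849711 313.8612716763006 173 353 363 303 324
top 64
390.6875 243.578125 (array([ 514.07413857, -186.83724702,   63.42791174]), [np.float64(1.8197640031891134), np.float64(1.8197640031891014)])
{'time': np.float64(17.5), 'tool_pos': array([559.9 ,  19.72, 200.2 ]), 'tcp_rot': array([-1.7997e+02,  3.0000e-02,  7.5860e+01]), 'ft_force': array([-0.81,  0.29,  0.31]), 'finger_gap': np.float64(47.1)}
handle [208. 167.]
flag [342. 228.]
ptr [389. 225.]
orange [([339, 230, 7, 7, 36], array([341.9, 233. ]))]
dark [([293, 77, 11, 36, 197], [299.2, 94.3]), ([446, 88, 37, 145, 2650], [462.0, 155.6]), ([406, 99, 11, 19, 82], [409.9, 105.3]), ([424, 104, 17, 123, 819], [432.2, 160.7]), ([189, 130, 42, 69, 2002], [206.4, 163.2]), ([393, 198, 8, 22, 61], [395.1, 206.2]), ([0, 215, 43, 85, 1879], [14.1, 270.8])]
```

The key is standing upright. I'll read the pointer and flag pixels numerically.

Run:
```python
from h import *
import pickle
s,q,t,sc=pickle.load(open('w7.pkl','rb'))
g=cv2.cvtColor(s['img'],cv2.COLOR_BGR2GRAY)
print('flag u326-358');
for v in range(212,244,2): print(v,*g[v,326:359])
print('ptr u384-412')
for v in range(192,232,2): print(v,*g[v,384:413])
```

```text
flag u326-358
212 102 107 106 102 96 94 93 88 82 83 92 101 105 104 100 94 86 78 76 75 73 74 75 75 75 74 74 74 74 80 91 103 108
214 106 104 102 100 100 98 97 97 97 98 100 102 101 99 93 87 82 81 82 82 82 83 82 83 83 88 93 96 96 100 104 106 104
216 150 149 150 151 151 151 151 151 151 150 145 134 126 119 110 95 87 86 86 86 90 95 99 100 105 118 134 142 144 146 147 146 146
218 144 135 141 153 158 158 158 158 157 152 132 99 73 65 61 57 56 56 54 58 67 82 95 100 102 107 118 130 140 151 156 158 157
220 139 127 135 151 158 159 156 151 150 147 129 92 68 61 60 63 65 63 62 59 64 76 91 99 101 102 104 114 132 149 158 157 155
222 143 132 142 156 160 159 150 137 135 143 133 103 87 85 84 85 86 87 85 85 86 88 94 99 101 102 104 116 138 153 158 157 149
224 144 134 143 157 161 159 150 136 135 145 137 127 134 140 140 140 140 139 138 138 134 126 112 104 103 102 105 119 140 155 159 157 149
226 142 132 141 154 157 156 148 134 133 142 134 120 126 133 133 132 132 132 131 131 128 121 111 104 101 102 104 117 138 151 157 153 145
228 141 131 140 153 158 155 148 135 134 136 120 92 78 76 74 72 72 71 68 65 72 88 106 11
[... 2422 characters left out ...]
5 106 107 105 105
220 154 151 151 154 155 155 150 131 97 71 64 69 71 71 66 65 64 65 68 74 84 95 100 103 105 106 106 106 105
222 146 135 136 148 155 156 151 136 115 106 99 91 88 89 92 86 74 68 68 74 86 95 101 102 105 106 105 104 104
224 147 131 133 148 157 157 152 138 126 135 144 143 142 144 145 135 111 85 74 77 87 96 102 105 106 105 105 104 105
226 141 125 130 146 155 156 151 137 129 142 154 157 157 157 156 153 142 121 94 83 88 96 101 104 106 106 106 105 104
228 137 124 130 146 152 152 143 130 126 141 151 153 152 152 153 152 151 143 126 108 97 98 101 103 104 105 104 104 104
230 149 143 146 153 156 154 145 130 130 145 154 155 156 155 155 156 155 155 151 144 133 123 118 114 115 114 115 115 115
```

Run:
```python
from h import *
import pickle
s,q,t,sc=pickle.load(open('w7.pkl','rb'))
a=np.radians(-14);X=np.array([np.cos(a),np.sin(a),0]);Y=np.array([-X[1],X[0],0])
f=onz(s,342.2,225,26);p=onz(s,397,217,26)
print(f,p,(p-f)@X,(p-f)@Y, 'alt',[(onz(s,u,217,26)-f)@X for u in(395.5,398)])
g=cv2.cvtColor(s['img'],cv2.COLOR_BGR2GRAY)
for v in(145,165,185): print(v,g[v,182:236])
for u,v in((189,165),(207,165),(198,131),(198,198)): print(onz(s,u,v,56))
# edges of base for yaw: print slide direction using handle-end
```

```text
[576.04931883   8.384115    26.        ] [616.70282949   4.4834396   26.        ] 40.3895864405713 6.0501656923283775 alt [np.float64(39.28153662886836), np.float64(41.12828272698566)]
145 [177 178 177 174 164 134  88  51  44  43  44  45  45  44  43  43  41  41
  40  39  39  36  35  35  36  33  34  34  34  34  34  33  34  43  62  84
  97 101 101 101 102 101 101 101 102 101 102 102 102 102 102 102 103 111]
165 [176 177 176 176 176 171 153 116  73  48  45  45  45  46  44  45  45  43
  42  42  40  39  39  36  37  36  36  35  35  34  34  36  35  34  34  37
  44  49  50  50  51  52  50  52  52  50  50  50  53  67  86  98 100 100]
185 [176 176 177 176 176 176 175 170 149 107  65  49  46  47  48  48  46  45
  45  44  42  41  41  40  39  38  36  35  36  36  35  36  36  35  35  37
  47  69  96 115 122 125 125 126 126 126 126 126 127 129 129 130 129 129]
[490.72864859  79.92734821  56.        ]
[501.86326017  77.12041929  56.        ]
[503.29224538  98.42266274  56.        ]
[489.15361135  58.2091196   56.        ]
```

The pull should be about 40 mm (range 22–44). The handle is at (497,78). I'm going above it and then down.

step_arm:
  targets:
    - [[-12,11,-5,0,0,0],[-28,26,-15,0,0,0],[-44,41,-25,0,0,0],[-57,53,-40,0,0,0],[-63,58.5,-60,0,0,0],[-63,58.5,-80,0,0,0],[-63,58.5,-80,0,0,0],[-63,58.5,-80,0,0,0]]
  fingers: 0.2

```text
time: 18.32
tool_pos: [495.9, 78.2, 119.6]
tcp_rot: [-179.8, 0.1, 75.8]
ft_force: [-0.4, 0.6, 0.5]
finger_gap: 34.4
grip_force: 0.0
```

Run:
```python
from h import *
import pickle
q=r.sense();print({k:np.round(q[k],2) for k in('time','tool_pos','tcp_rot','finger_gap')})
s0,_=pickle.load(open('w3.pkl','rb'));a=np.radians(-14);X=np.array([np.cos(a),np.sin(a),0])
g=cv2.cvtColor(s0['img'],cv2.COLOR_BGR2GRAY)
for v in range(0,8): print(v,g[v,414:446:2])
for v in range(64,86): print(v,g[v,432:448:2])
f=onz(s0,440.5,74.2,26)
for v in(1,2.5,4): print([(onz(s0,428,v,z)-f)@X for z in(14,26)])
s=snap('wrist','w8');g=cv2.cvtColor(s['img'],cv2.COLOR_BGR2GRAY)
print(proj(s,[497,78.3,56]),proj(s,[497-6,78.3+1.5,56]),proj(s,[497+6,78.3-1.5,56]),proj(s,q['tool_pos']-[0,0,22]))
v=int(proj(s,[497,78.3,56])[1]);print(v,g[v-30:v+31:10,250:400:5])
pickle.dump((s,q),open('w8.pkl','wb'))
```

```text
{'time': np.float64(18.32), 'tool_pos': array([495.85,  78.15, 119.6 ]), 'tcp_rot': array([-1.7985e+02,  6.0000e-02,  7.5820e+01]), 'finger_gap': np.float64(34.37)}
0 [108 106  76  45  46  44  45  44  44  43  43  44  46  47  49  50]
1 [108 107  88  63  55  51  48  47  46  45  44  45  45  45  46  47]
2 [109 109 101  86  77  69  66  60  57  50  47  46  45  45  46  46]
3 [109 110 107 103  96  91  89  83  78  69  64  59  50  51  53  53]
4 [110 109 108 108 106 104 104 101  97  93  90  82  62  73  85  86]
5 [110 110 110 109 108 108 107 106 106 106 105  99  76 103 126 129]
6 [109 110 109 110 109 109 109 109 108 109 108 106  84 123 153 153]
7 [110 110 110 110 109 109 109 108 109 109 109 102  86 133 162 163]
64 [108 107 108 108 107 106 106 130]
65 [106 105 106 106 107 107 106 132]
66 [104 102 102 105 114 117 106 132]
67 [ 98  91  92 102 134 135 103 126]
68 [ 82  74  81  97 150 145  93 111]
69 [ 63  61  76  99 158 141  77  85]
70 [ 50  56  75 103 163 133  67  66]
71 [ 47  58  76 110 167 125  64  61]
72 [ 48  62  78 117 167 117  64  65]
73 [ 51  69  81 122 167 111  64  74]
74 [ 52  71  84 129 1
[... 904 characters left out ...]
 45  37  37  36  50  52
   51 100 107 163 162 162 162 163 162 162 162 162]
 [180 180 180 180 180 179 179 179 179 178 162  71  51  49  41  36  49  50
   52 107 162 165 165 165 165 166 166 166 166 166]
 [179 179 178 179 178 178 178 178 178 178 157  70  50  48  41  37  96 114
  160 160 160 160 160 159 159 160 160 159 160 160]
 [179 179 179 179 179 179 178 179 178 178 136  54  51  48  40  36 131 133
  131 130 129 128 128 127 125 125 116 113 112 112]
 [179 178 178 179 179 178 178 178 179 178 144  54  50  48  38  35 112 112
  111 112 112 112 112 110 112 111 110 109 109 110]
 [178  95  78  78  49 176 178 178 178 178 144  54  49  47  39  36 110 112
  111 112 110 109 110  42  66  71  72 108 110 110]]
```

The handle lies within 2 mm of the TCP. I'll descend and close.

step_arm:
  targets:
    - [[0,0,-10,0,0,0],[0,0,-22,0,0,0],[0,0,-34,0,0,0],[0,0,-46,0,0,0],[0,0,-56,0,0,0],[0,0,-63,0,0,0],[0,0,-67,0,0,0],[0,0,-68,0,0,0],[0,0,-68,0,0,0]]

```text
time: 19.12
tool_pos: [497.0, 78.7, 52.2]
tcp_rot: [-180.0, 0.0, 75.8]
ft_force: [-0.9, -0.6, 0.4]
finger_gap: 34.2
grip_force: 0.0
```

step_arm:
  targets:
    - [[0,0,0,0,0,0],[0,0,0,0,0,0],[0,0,0,0,0,0],[0,0,0,0,0,0],[0,0,0,0,0,0],[0,0,0,0,0,0],[0,0,0,0,0,0],[0,0,0,0,0,0]]
  fingers: 1
  newtons: 70

```text
time: 19.78
tool_pos: [494.9, 79.4, 53.0]
tcp_rot: [-179.7, 0.0, 75.8]
ft_force: [-15.5, 3.0, 14.1]
finger_gap: 10.9
grip_force: 68.8
```

Run:
```python
from h import *
q=r.sense();print({k:np.round(q[k],2) for k in('time','tool_pos','tcp_rot','ft_force','finger_gap')})
```

```text
{'time': np.float64(19.78), 'tool_pos': array([494.88,  79.44,  53.  ]), 'tcp_rot': array([-1.7971e+02,  1.0000e-02,  7.5840e+01]), 'ft_force': array([-15.53,   2.95,  14.09]), 'finger_gap': np.float64(10.86)}
```

The handle is gripped, with home at TCP (494.9,79.4). Pulling out by about 39 mm.

step_arm:
  targets:
    - [[-3,0.8,0,0,0,0],[-7,1.8,0,0,0,0],[-11,2.8,0,0,0,0],[-16,4,0,0,0,0],[-21,5.2,0,0,0,0],[-26,6.5,0,0,0,0],[-31,7.8,0,0,0,0],[-35,8.8,0,0,0,0],[-39,9.8,0,0,0,0],[-41,10.4,0,0,0,0],[-41,10.4,0,0,0,0],[-41,10.4,0,0,0,0]]

```text
time: 20.78
tool_pos: [457.3, 89.2, 53.2]
tcp_rot: [179.8, -0.1, 75.8]
ft_force: [8.3, -0.5, -6.3]
finger_gap: 10.7
grip_force: 68.2
```

Run:
```python
from h import *
import pickle
q=r.sense();print({k:np.round(q[k],2) for k in('time','tool_pos','tcp_rot','ft_force','finger_gap','grip_force')})
a=np.radians(-14);X=np.array([np.cos(a),np.sin(a),0])
print('pull',-(q['tool_pos']-[494.88,79.44,53])@X)
s=snap('wrist','w9');t=snap('top','t9');c=snap('scene','s9');pickle.dump((s,q,t,c),open('w9.pkl','wb'))
f=[576.05,8.38,26]
for n,S in(('w',s),('t',t),('s',c)): print(n,proj(S,f).round(1),proj(S,f+X*4).round(1))
g=cv2.cvtColor(s['img'],cv2.COLOR_BGR2GRAY);u,v=proj(s,f).astype(int)
if 0<u<640: print(g[v-30:v+30:3,max(0,u-30):u+40:3])
gc=cv2.cvtColor(c['img'],cv2.COLOR_BGR2GRAY);u,v=proj(c,f).astype(int);print(u,v)
for k in range(v-14,v+10): print(k,gc[k,u-16:u+17])
```

```text
{'time': np.float64(20.78), 'tool_pos': array([457.3 ,  89.2 ,  53.16]), 'tcp_rot': array([ 1.798e+02, -6.000e-02,  7.584e+01]), 'ft_force': array([ 8.31, -0.51, -6.33]), 'finger_gap': np.float64(10.73), 'grip_force': np.float64(68.21)}
pull 38.82472767393616
w [624.5 411.2] [633.6 411.2]
t [319.  223.1] [319.4 221.8]
s [329.1 260.6] [330.7 260.2]
[[ 72  81  82  78  74  72  73  74  62  39  38  40  40  40  40  36]
 [ 88  87  88  88  86  83  83  82  56  39  39  40  41  41  39  40]
 [157 156 155 146 139  98  96  94  47  39  38  40  40  39  41  45]
 [161 161 147  59  47  41  40  40  38  39  39  40  40  40  40  54]
 [148 158 128  51  35  34  35  34  37  38  40  40  39  40  42  62]
 [106 160  99  76  51  35  34  34  37  38  40  40  41  40  47  66]
 [108 158  63  43  75  51  35  38  39  39  39  39  40  40  53  69]
 [128 142  44  41  46  75  61  62  51  52  39  38  39  42  61  69]
 [147 119  37  40  40  45  87  88  85  87  70  40  40  44  65  70]
 [160  87  37  39  41  41  70  98  91  88  88  71  38  50  68  69]
 [157  60  39  40  40  46  67  75  98  90  89  88  71  60  69  68]
 [130  85  39
[... 3234 characters left out ...]
 110]
265 [122 127 127 132 137 147 145 144 143 145 135 138 141 137 109  82  79  90
 116 133 136 134 140 132 131 124 125 119 110 107 106 105 102]
266 [140 144 145 145 150 150 151 150 148 146 141 136 143 140 127 113 104 111
 123 130 126 125 126 119 112 110 115 108 106 103 106 106 105]
267 [148 153 150 151 150 151 149 151 149 147 143 137 136 134 128 120 117 115
 119 120 115 109 112 109 110 107 105 109 105 102 100  98  94]
268 [151 148 149 150 149 146 146 144 146 140 136 130 122 115 114 112 107 110
 112 112 108 106 108 107 106 106 102  98  95  94  93  97 103]
269 [148 147 148 142 143 143 138 130 128 125 120 116 109 106 109 108 108 108
 108 106 107 105 105 100  99  94  96  99 100 104 112 119 132]
```

Run:
```python
from h import *
import pickle
np.set_printoptions(linewidth=260)
s,q,t,c=pickle.load(open('w9.pkl','rb'))
g=cv2.cvtColor(s['img'],cv2.COLOR_BGR2GRAY);h=cv2.cvtColor(s['img'],cv2.COLOR_BGR2HSV)
print('u',np.arange(588,640))
for v in range(376,432,2): print(v,g[v,588:640])
m=cv2.inRange(h,(10,110,60),(30,255,255));m[:300]=0;m[:,:520]=0
y,x=np.where(m>0);print('orange',len(x),x.mean() if len(x) else 0,y.mean() if len(y) else 0)
a=np.radians(-14);X=np.array([np.cos(a),np.sin(a),0]);Y=np.array([-X[1],X[0],0]);f=np.array([576.05,8.38,26])
for k in(0,3,6):print([proj(s,f+X*d+Y*k).round(1).tolist() for d in(-4,0,4)], proj(s,f+Y*k-[0,0,12]).round(1))
```

```text
u [588 589 590 591 592 593 594 595 596 597 598 599 600 601 602 603 604 605 606 607 608 609 610 611 612 613 614 615 616 617 618 619 620 621 622 623 624 625 626 627 628 629 630 631 632 633 634 635 636 637 638 639]
376 [113 114 113 113 111 112 111 108 106 107 108 110 111 111 111 112 112 111 108  99  86  78  77  74  73  72  71  72  72  72  71  66  55  46  40  39  38  40  39  39  40  40  40  40  39  37  35  35  34  35  35  35]
378 [106 105 100  95  92  91  89  86  84  89 100 108 110 110 111 110 107 105 101  92  80  73  72  72  71  71  73  72  73  72  69  61  49  41  40  39  38  38  39  39  40  39  40  40  41  39  39  38  37  35  36  35]
380 [78 78 76 74 73 72 73 73 76 86 97 99 94 92 90 89 85 79 77 75 73 72 72 72 72 72 71 72 72 70 63 53 43 40 40 38 40 39 39 39 40 40 39 39 40 40 41 39 38 38 36 34]
382 [75 74 75 76 75 75 76 76 76 78 79 79 77 76 77 75 75 76 75 75 75 75 75 76 75 76 75 75 74 70 60 47 41 38 38 39 39 39 40 40 40 41 41 40 41 41 39 40 40 40 41 38]
384 [89 89 89 89 88 89 88 89 88 87 89 87 88 88 87 88 87 87 86 85 83 83 82 82 83 82 82 82 79 71 56 45 39 39 38 37 39 40 38 40 40 41 41 40
[... 4483 characters left out ...]
181 185 186 187 186 186 186 187 187]
428 [187 186 187 186 186 187 187 187 186 187 187 187 186 186 186 186 186 187 186 186 186 186 186 185 186 186 184 176 163 144 134 131 132 132 129 129 126 127 131 142 157 171 181 186 188 185 186 187 187 187 186 186]
430 [187 186 187 186 186 186 186 187 187 187 186 187 186 186 186 187 187 187 186 186 186 187 186 187 186 187 186 187 184 178 172 166 160 153 150 151 153 157 167 175 181 185 186 187 187 186 187 187 187 187 187 186]
orange 156 620.6089743589744 422.6794871794872
[[615.4, 411.2], [624.5, 411.2], [633.6, 411.2]] [606.2 393. ]
[[616.9, 405.6], [626.1, 405.5], [635.3, 405.5]] [607.6 387.6]
[[618.5, 399.9], [627.7, 399.8], [636.9, 399.8]] [609.  382.1]
```

Run:
```python
from h import *
import pickle
s,q,t,c=pickle.load(open('w9.pkl','rb'));s7=pickle.load(open('w7.pkl','rb'))[0]
a=np.radians(-14);X=np.array([np.cos(a),np.sin(a),0]);Y=np.array([-X[1],X[0],0])
k,res=tri((s7,341.9,233),(s,620.6,422.7));print('knob tri',k,res)
for z in(24,28,32): print(z,proj(s,onz(s7,341.9,233,z)))
f=onz(s7,342.2,225,26)
P=onz(s,617.5,396,26);d=(P-f);print('pointer left edge rel flag (raw)',d@X,d@Y)
P=onz(s,622,396,26);print((P-f)@X)
```

```text
knob tri [574.38269297   2.28283856  25.81808805] [np.float64(0.0433772358786279), np.float64(0.04337723587867361)]
24 [617.83789385 420.60224607]
28 [624.2827841  424.94549597]
32 [631.03420565 429.49531913]
pointer left edge rel flag (raw) -4.871371305227301 8.021713228199383
-2.9230319076119535
```

Both wrist views put the pointer about 1–1.5 mm short of the flag. A small extra pull, then settle.

step_arm:
  targets:
    - [[-0.4,0.1,0,0,0,0],[-0.8,0.2,0,0,0,0],[-0.8,0.2,0,0,0,0],[-0.8,0.2,0,0,0,0],[-0.8,0.2,0,0,0,0],[-0.8,0.2,0,0,0,0],[-0.8,0.2,0,0,0,0],[-0.8,0.2,0,0,0,0]]

```text
time: 21.6
tool_pos: [456.6, 89.4, 53.1]
tcp_rot: [179.8, -0.1, 75.8]
ft_force: [8.4, -0.2, -5.6]
finger_gap: 10.8
grip_force: 68.3
```

Run:
```python
from h import *
q=r.sense();a=np.radians(-14);X=np.array([np.cos(a),np.sin(a),0])
print('pull',-(q['tool_pos']-[494.88,79.44,53])@X,{k:np.round(q[k],2) for k in('time','tool_pos','ft_force','finger_gap','grip_force','qd')})
c=snap('scene');G=cv2.cvtColor(c['img'],cv2.COLOR_BGR2GRAY);y,x=np.where(G[295:325,345:372]<60);print('key scene',x.mean()+345,y.mean()+295,len(x))
# scene check: pointer expected if level, and along-slide search of the dark fin left of the blade
c0=__import__('pickle').load(open('d0.pkl','rb'))['scene'];Y=np.array([-X[1],X[0],0]);f=np.array([576.05,8.38,26])
g0=cv2.cvtColor(c0['img'],cv2.COLOR_BGR2GRAY)
for nm,g,o in(('before',g0,40.4),('now',G,0)):
    for k in(3,5,7):
        L=[proj(c,f+Y*k+X*(o+d)) for d in range(-12,13,2)];m=np.float32(L)[None]
        print(nm,k,cv2.remap(g,m[...,0],m[...,1],1)[0])
```

```text
pull 39.50001415903106 {'time': np.float64(21.6), 'tool_pos': array([456.65,  89.37,  53.15]), 'ft_force': array([ 8.42, -0.17, -5.63]), 'finger_gap': np.float64(10.76), 'grip_force': np.float64(68.32), 'qd': array([ 0.01, -0.06, -0.04,  0.02,  0.01,  0.01])}
key scene 357.9655172413793 313.85057471264366 174
before 3 [94 91 84 73 64 66 69 72 73 74 70 71 72]
before 5 [93 90 83 68 60 62 66 69 70 73 72 69 60]
before 7 [92 90 79 65 58 59 65 71 74 76 76 71 62]
now 3 [103 101  99 104 122 131 129 115  97  79  77  76  76]
now 5 [104 103 102 105 122 133 135 125 104  84  76  72  69]
now 7 [105 106 102 103 116 131 135 127 111  92  77  71  67]
```

```bash
python3 -c "
from bench import r
print(r.hand_in())"
```

```text
the job is handed in; nothing more can be done
None
```

I handed the job in at about 22 s; no pass/fail result came back. The screw was turned to its stop, the key stands upright on the bench, and the gripper is holding the jaw with the pointer about 1 mm from the flag by my estimate (camera readings varied by a couple of mm).

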